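Re-rack the lifting eyes in reverse order

TASK

Move the four painted lifting eyes one by one from the dark steel rack to the wooden rack, in reverse order: the eye at the robot's left end of the old row goes into the bay at the robot's right end of the new row, the next one into the bay beside it, and so on. Keep every eye upright all the way, and leave each one let go, standing flat on the floor of its own bay.

Things in the scene. Friction and masses are not known exactly. Their poses are not given: they have to be found in the camera images.
- mid_red (a point): The red lifting eye (loose, 0.3 to 0.45 kg): round steel foot 44 mm across, 10 mm high; on it an upright flat red plate 14 mm thick, 44 mm wide, round-topped, with a 24 mm hole 52 mm up; 74 mm tall in all. Plate solid from 10 to 40 mm up. Point: its centre, 37 mm above its underside. z up, x across the 14 mm thickness, y along the plate's width.
- mid_yellow (a point): The yellow lifting eye (loose, 0.3 to 0.45 kg): round steel foot 44 mm across, 10 mm high; on it an upright flat yellow plate 14 mm thick, 44 mm wide, round-topped, with a 24 mm hole 52 mm up; 74 mm tall in all. Plate solid from 10 to 40 mm up. Point: its centre, 37 mm above its underside. z up, x across the 14 mm thickness, y along the plate's width.
- mid_blue (a point): The blue lifting eye (loose, 0.3 to 0.45 kg): round steel foot 44 mm across, 10 mm high; on it an upright flat blue plate 14 mm thick, 44 mm wide, round-topped, with a 24 mm hole 52 mm up; 74 mm tall in all. Plate solid from 10 to 40 mm up. Point: its centre, 37 mm above its underside. z up, x across the 14 mm thickness, y along the plate's width.
- mid_green (a point): The green lifting eye (loose, 0.3 to 0.45 kg): round steel foot 44 mm across, 10 mm high; on it an upright flat green plate 14 mm thick, 44 mm wide, round-topped, with a 24 mm hole 52 mm up; 74 mm tall in all. Plate solid from 10 to 40 mm up. Point: its centre, 37 mm above its underside. z up, x across the 14 mm thickness, y along the plate's width.
- nest_red: Place of the red eye in the old rack: fixed aluminium plate 66 mm square with a 4 mm high rim (58 mm inside) and a red tab 22 x 50 mm on the robot's side. The red eye starts on it, up to 4 mm off centre per axis, turned up to 0.4 rad. It never moves, so it still shows later where that eye stood. Origin: centre of its underside; the eye stands 4 mm higher. Axes as the old rack's.
- nest_yellow: Place of the yellow eye in the old rack: fixed aluminium plate 66 mm square with a 4 mm high rim (58 mm inside) and a yellow tab 22 x 50 mm on the robot's side. The yellow eye starts on it, up to 4 mm off centre per axis, turned up to 0.4 rad. It never moves, so it still shows later where that eye stood. Origin: centre of its underside; the eye stands 4 mm higher. Axes as the old rack's.
- nest_blue: Place of the blue eye in the old rack: fixed aluminium plate 66 mm square with a 4 mm high rim (58 mm inside) and a blue tab 22 x 50 mm on the robot's side. The blue eye starts on it, up to 4 mm off centre per axis, turned up to 0.4 rad. It never moves, so it still shows later where that eye stood. Origin: centre of its underside; the eye stands 4 mm higher. Axes as the old rack's.
- nest_green: Place of the green eye in the old rack: fixed aluminium plate 66 mm square with a 4 mm high rim (58 mm inside) and a green tab 22 x 50 mm on the robot's side. The green eye starts on it, up to 4 mm off centre per axis, turned up to 0.4 rad. It never moves, so it still shows later where that eye stood. Origin: centre of its underside; the eye stands 4 mm higher. Axes as the old rack's.
- old_rack: Old rack (fixed): dark steel stand 165 x 290 mm, top 30 mm above the table, with the four nests in a row. Origin: on the table under the row's middle. Nests at y = +105, +35, -35, -105 mm in changing order; +y to the robot's left, x away from it, turned up to 0.3 rad. Its ledge beyond x = 37 mm holds small loose rings, not part of the job. It stands beside the new rack, left or right.
- new_rack: New rack (fixed): pine board 165 x 294 mm with four empty bays in a row. Origin: on the table under the row's middle. Bay centres at x = 0, y = +105, +35, -35, -105 mm; +y to the robot's left, x away from it, turned up to 0.3 rad. Bay floors 30 mm above the table, 62 mm square, between strips 8 mm wide and 8 mm high. Its ledge beyond x = 39 mm holds a small loose ring.
Mind the look-alikes: they are no part of the job. What is shaped like the part that bears mid_green but orange is not meant.

How it is judged:
By the outcome, as a careful person would: the job done as asked, in the order asked, and still so for the second after the job is handed in, with the robot touching nothing.
It also fails if it takes over 123 s, if anything falls off the work surface, if the arm or the gripper's body presses on something with over 40 N, if the wrist force passes 120 N, or if a joint passes its speed limit or range.

ROBOT

A 6-joint arm with a two-finger parallel gripper is mounted at the origin on the work surface. World frame = base frame: x ahead of the robot, y to its left, z up, the work surface at z = 0. Lengths are in m, angles in rad, forces in N, time in s.
With the tool pointing down it reaches from about 0.325 to 0.9 m from the base axis. Payload 6.1 kg.
Tool frame: the origin (TCP) lies midway between the tips of the shut fingers; the grasp point (between the pads) lies 19 mm behind it; x points along the fingers, y is the direction in which the jaws open and shut, and the axes are right-handed (so a half turn about x gives the same grasp; the last joint's range is limited). The gripper opens to 85 mm and grips with 20 to 120 N. Pads are 22 mm wide; open, the fingers measure 114 mm over their backs; the gripper's body (76 mm by 85 mm) begins 54 mm behind the grasp point. The pads swing forward as they close: fully open they stand 13 mm farther back than shut.
Start: joints at [1.133, 0.22, 1.526, -0, 1.395, -0.126], TCP at [0.192, 0.595, 0.231] pointing down, gripper open.
Joint ranges: [-2.98, 2.98], [-0.91, 2.08], [0.09, 2.57], [-1.24, 4.39], [0.2, 2.65], [-2.68, 2.68]. Speed limits (rad/s): [2.57, 2.57, 3.01, 3.14, 3.14, 3.14].

INTERFACE

Orientations are given as a unit quaternion [w, x, y, z].
In Python, from bench import ctrl gives the robot as it stands. Calls block until the motion is done:
- ctrl.move_ptp(position, orientation): joint-space move of the TCP to a pose.
- ctrl.line_to(position, orientation=None, velocity=0.15): straight line of the TCP; orientation=None keeps the orientation; velocity is the mean speed in m/s.
- ctrl.goto_joints(angles): joint-space move.
- ctrl.open() and ctrl.gripper_close(): open the fingers fully, or close them until they stop; the grip force is fixed at half the most.
- ctrl.wait(seconds).
- ctrl.ik(position, orientation): joint angles nearest the present ones, or None.
- ctrl.snapshot(name): name is "scene" or "top"; returns the picture (384x512x3 uint8, red, green, blue); there is no depth.
- ctrl.get_calibration(name): a dict with "mtx" (3x3 intrinsics, pixels), "T" (4x4, takes a point from camera to world coordinates). Camera axes: x right, y up, looking along -z (the intrinsics and any distortion apply to the point x, -y, -z); pixel columns grow to the right and rows downward; lengths in m; the calibration is good to about 2 mm. A picture is of the moment at which its call begins. get_calibration takes no time and is no camera call.
A pose or a line that the arm cannot do raises ctrl.Unreachable and nothing moves.
- ctrl.close_job(): hands the job in, once; it reports no verdict.
Readings, each from a call of its own:
- ctrl.get_clock(): time.
- ctrl.get_joint_positions(): joint angles.
- ctrl.get_qd(): joint speeds.
- ctrl.get_effort(): joint torques, N m.
- ctrl.get_position(): TCP position.
- ctrl.get_orientation(): TCP orientation.
- ctrl.get_ft_force(): force on the tool from outside, world axes, zero at the start.
- ctrl.get_moment(): the same for the moment, N m.
- ctrl.get_finger_gap(): finger opening in m.
Only numpy, scipy, OpenCV 4.12 (cv2) and the standard library are available. Lean on these libraries where they do the work, as an engineer would, in place of code of your own. Each camera call takes 0.05 s, during which the arm holds its last target.

## Working session

There is one attempt and no reset: what is moved stays moved. The work goes in short steps, each a Python script; the robot and the scene stay as the last script left them, time stands still between calls to the robot, and variables do not carry over. Pictures are saved under pics/ and viewed, and the job is handed in when it is done.

```bash
ls; mkdir -p pics; python3 - <<'E'
from bench import ctrl
import cv2
for n in ("scene","top"):
    im=ctrl.snapshot(n); cv2.imwrite(f"pics/{n}0.png",im[:,:,::-1])
    c=ctrl.get_calibration(n); print(n,c)
print(ctrl.get_clock(),ctrl.get_orientation())
E
```

```text
pics
scene {'mtx': array([[383.21039206,   0.        , 255.54024569],
       [  0.        , 383.21039206, 186.44787518],
       [  0.        ,   0.        ,   1.        ]]), 'T': array([[ 0.41835475, -0.55300256,  0.72053277,  1.04578415],
       [ 0.90817854,  0.26675523, -0.32257308, -0.2942856 ],
       [-0.01382215,  0.78932238,  0.61382337,  0.60049826],
       [ 0.        ,  0.        ,  0.        ,  1.        ]])}
top {'mtx': array([[456.44686468,   0.        , 254.97757422],
       [  0.        , 456.44686468, 189.43449763],
       [  0.        ,   0.        ,   1.        ]]), 'T': array([[-1.42843650e-02,  9.93431167e-01, -1.13536222e-01,
         3.29487587e-01],
       [-9.99897857e-01, -1.42466774e-02,  1.14335818e-03,
        -6.65991968e-04],
       [-4.81666273e-04,  1.13540957e-01,  9.93533200e-01,
         1.15388064e+00],
       [ 0.00000000e+00,  0.00000000e+00,  0.00000000e+00,
         1.00000000e+00]])}
0.1 [ 0.69834716  0.10914651  0.69872126 -0.11039427]
```

View pics/scene0.png

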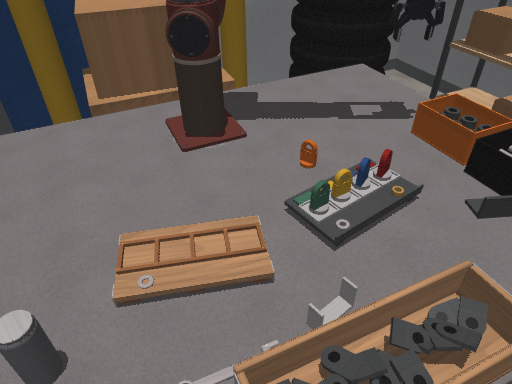

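View pics/top0.png

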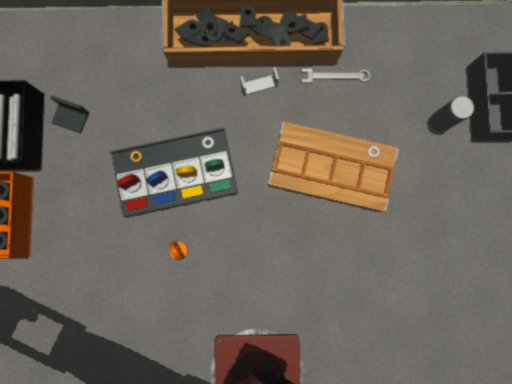

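The scene view shows the old rack on the right with green, yellow, blue and red eyes (green near (320,195), red near (385,163)). The orange look-alike stands alone at (309,154). In the top view (left is +y) the old row reads red (129,184), blue (157,180), yellow (187,173), green (215,166), with tabs below each. The orange decoy is at (178,250), and the pine rack is centred near (333,167). So red goes to the far-right bay, then blue, yellow and green to its left.

```bash
python3 - <<'E'
import cv2,numpy as np
t=cv2.imread("pics/top0.png"); s=cv2.imread("pics/scene0.png")
cv2.imwrite("pics/c_old.png",cv2.resize(t[120:220,105:240],None,fx=5.5,fy=5.5,interpolation=cv2.INTER_CUBIC))
cv2.imwrite("pics/c_new.png",cv2.resize(t[115:215,262:402],None,fx=5.5,fy=5.5,interpolation=cv2.INTER_CUBIC))
cv2.imwrite("pics/c_sc.png",cv2.resize(s[130:245,280:430],None,fx=5,fy=5,interpolation=cv2.INTER_CUBIC))
E
```

```text
(no output)
```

View pics/c_old.png

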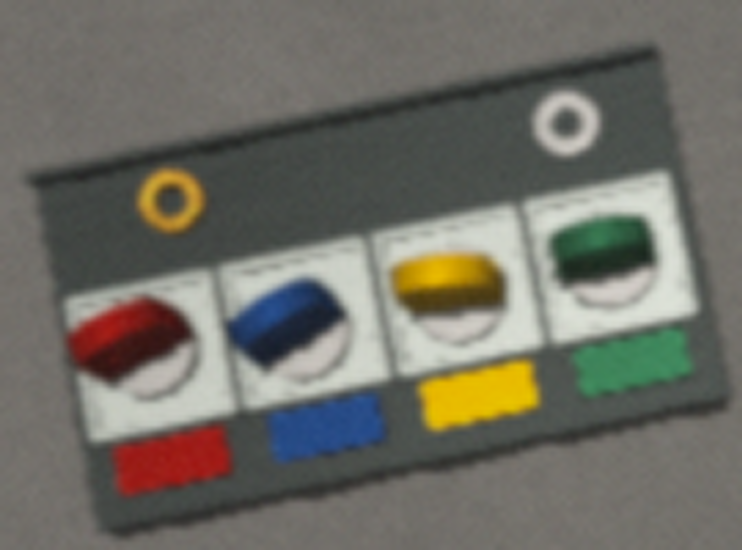

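View pics/c_new.png

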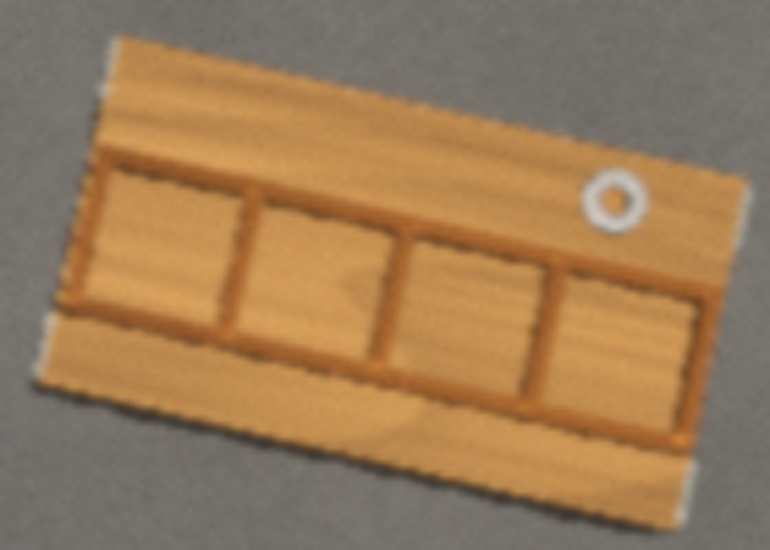

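View pics/c_sc.png

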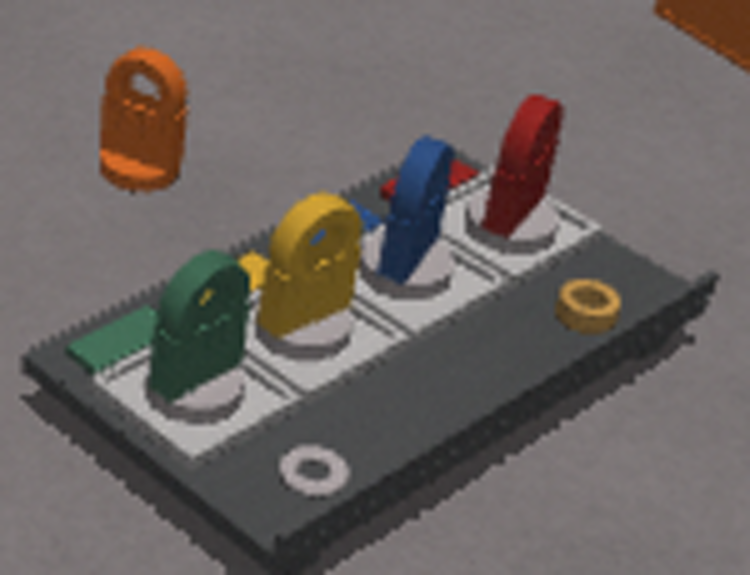

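The crops confirm four red, blue, yellow and green plates on white (steel) feet in nests with matching tabs; the orange one off the rack has an orange foot and is left out. I'll measure the nest row, the strip frame and the eyes next.

```bash
cat > h.py <<'E'
import numpy as np,cv2
from bench import ctrl
def ray(cam,uv):
    c=ctrl.get_calibration(cam);K=c["mtx"];T=c["T"]
    d=np.array([(uv[0]-K[0,2])/K[0,0],-(uv[1]-K[1,2])/K[1,1],-1.])
    return T[:3,3],T[:3,:3]@d
def plane(cam,uv,z):
    o,d=ray(cam,uv);return o+d*(z-o[2])/d[2]
def tri(uv1,uv2):
    a,d=ray("top",uv1);b,e=ray("scene",uv2)
    s=np.linalg.lstsq(np.c_[d,-e],b-a,rcond=None)[0]
    p,q=a+d*s[0],b+e*s[1]
    return (p+q)/2,np.linalg.norm(p-q)
HUE={'red':[(0,6),(173,180)],'yellow':[(20,32)],'blue':[(105,122)],'green':[(60,90)]}
def cmask(bgr,col,smin=90,vmin=25):
    h=cv2.cvtColor(bgr,cv2.COLOR_BGR2HSV);m=np.zeros(h.shape[:2],np.uint8)
    for a,b in HUE[col]: m|=cv2.inRange(h,(a,smin,vmin),(b,255,255))
    return m
def rect(cam,mask,z):
    pts=cv2.findNonZero(mask)[:,0].astype(float)
    w=np.array([plane(cam,p,z)[:2] for p in pts]).astype(np.float32)
    return cv2.minAreaRect(w*1000)
E
python3 - <<'E'
from h import *
t=cv2.imread("pics/top0.png");s=cv2.imread("pics/scene0.png")
h=cv2.cvtColor(t,cv2.COLOR_BGR2HSV)
def roi(m,x0,y0,x1,y1):
    o=np.zeros_like(m);o[y0:y1,x0:x1]=m[y0:y1,x0:x1];return o
def big(m):
    n,l,st,c=cv2.connectedComponentsWithStats(m);return (l==1+np.argmax(st[1:,4])).astype(np.uint8)*255
w=roi(cv2.inRange(h,(0,0,140),(180,60,255)),110,145,240,202)
w=cv2.morphologyEx(w,cv2.MORPH_CLOSE,np.ones((3,3)))
print("white",rect("top",big(w),.036))
print(h[168,325],h[150,305],h[177,400-70]) 
st=roi(cv2.inRange(h,(5,150,60),(13,255,200)),262,115,402,215)
cv2.imwrite("pics/m_w.png",cv2.resize(np.hstack([w[115:215,105:240],st[115:215,262:402]]),None,fx=2.8,fy=2.8,interpolation=0))
print("strip",rect("top",big(st),.038))
for c in HUE:
    m=roi(cmask(t,c),105,120,240,220)
    n,l,sa,ce=cv2.connectedComponentsWithStats(m)
    print(c,[(sa[i,4],ce[i].round(1)) for i in range(1,n) if sa[i,4]>20])
    m=roi(cmask(s,c),280,130,430,245)
    n,l,sa,ce=cv2.connectedComponentsWithStats(m)
    print(' sc',[(sa[i,4],ce[i].round(1),sa[i,:4]) for i in range(1,n) if sa[i,4]>12])
E
```

```text
white ((495.408935546875, 198.0145263671875), (67.44775390625, 277.8627624511719), 11.361101150512695)
[ 16 150 196] [ 14 166 135] [ 14 179 154]
strip ((476.5083923339844, -331.62078857421875), (15.202471733093262, 67.35414123535156), 84.9643783569336)
red [(np.int32(204), array([127.2, 180.7])), (np.int32(213), array([135.8, 203.3]))]
 sc [(np.int32(266), array([384.2, 162.4]), array([377, 149,  15,  28], dtype=int32)), (np.int32(21), array([371.7, 164.3]), array([370, 162,   6,   6], dtype=int32))]
yellow [(np.int32(78), array([135.4, 155.9])), (np.int32(178), array([185.6, 170.7])), (np.int32(229), array([191.8, 191.4]))]
 sc [(np.int32(457), array([340.9, 182.3]), array([328, 168,  24,  30], dtype=int32))]
blue [(np.int32(157), array([155.7, 177.4])), (np.int32(198), array([163.8, 197.3]))]
 sc [(np.int32(258), array([362.7, 171.1]), array([356, 157,  15,  30], dtype=int32)), (np.int32(14), array([352.9, 172.9]), array([350, 170,   6,   6], dtype=int32))]
green [(np.int32(92), array([213.6, 163.3])), (np.int32(180), array([219.5, 185.4]))]
 sc [(np.int32(180), array([319.2, 191.6]), array([311, 180,  19,  29], dtype=int32)), (np.int32(119), array([303.6, 197.2]), array([294, 192,  20,  12], dtype=int32))]
```

View pics/m_w.png

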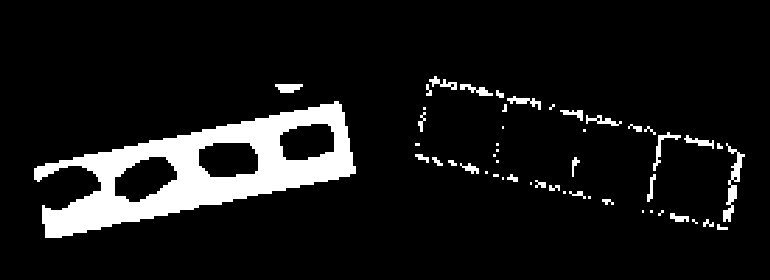

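```bash
python3 - <<'E'
from h import *
t=cv2.imread("pics/top0.png");s=cv2.imread("pics/scene0.png")
def roi(m,x0,y0,x1,y1):
    o=np.zeros_like(m);o[y0:y1,x0:x1]=m[y0:y1,x0:x1];return o
def big(m):
    n,l,st,c=cv2.connectedComponentsWithStats(m);return (l==1+np.argmax(st[1:,4])).astype(np.uint8)*255
h=cv2.cvtColor(t,cv2.COLOR_BGR2HSV)
st=roi(cv2.inRange(h,(5,165,60),(14,255,190)),262,115,402,215)
st=big(cv2.morphologyEx(st,cv2.MORPH_CLOSE,np.ones((3,3))))
print("strip",rect("top",st,.038))
bd=roi(cv2.inRange(h,(5,90,60),(20,255,255)),262,115,402,215)
print("board",rect("top",big(bd),.030))
T=[st[115:215,262:402]]
a=np.deg2rad(11.36);O=np.array([.4954,.1980]);ex=np.array([np.cos(a),np.sin(a)]);ey=np.array([-ex[1],ex[0]])
for k,(c,y) in enumerate(zip(['red','blue','yellow','green'],[.105,.035,-.035,-.105])):
    n=O+y*ey
    m=roi(cmask(t,c,60,15),105,120,240,220)
    nn,l,sa,ce=cv2.connectedComponentsWithStats(m)
    # eye = component nearest nest (image): project on nest centre
    d=[np.linalg.norm(plane("top",ce[i],.07)[:2]-n) if sa[i,4]>60 else 9 for i in range(nn)]
    i=int(np.argmin(d)); e=(l==i).astype(np.uint8)*255
    ms=roi(cmask(s,c,60,15),280,130,430,245); ms=cv2.morphologyEx(ms,cv2.MORPH_OPEN,np.ones((3,3)))
    e2=big(ms);c2=np.array(cv2.findNonZero(e2))[:,0].mean(0)
    p,err=tri(ce[i],c2)
    # base line: lowest mask pixel per column
    us=np.where(e.any(0))[0]; lo=np.array([[u,np.where(e[:,u])[0].max()+.5] for u in us])
    q=len(us)//6; lo=lo[q+1:-q-1]
    W=np.array([plane("top",x,.044)[:2] for x in lo]).astype(np.float32)
    vx,vy,x0,y0=cv2.fitLine(W,cv2.DIST_HUBER,0,.001,.001).ravel()
    b=np.arctan2(vy,vx); b=(b-a-np.pi/2+np.pi/2)%np.pi-np.pi/2
    rel=np.array([(p[:2]-n)@ex,(p[:2]-n)@ey])*1000
    print(c,sa[i,4],ce[i].round(1),c2.round(1),"tri",p.round(4),"err",round(err,4),"rel mm",rel.round(1),"baseline yaw rel",round(b,3))
    T.append(cv2.resize(e[140:210,115:240],(140,100)));T.append(cv2.resize(e2[140:220,300:400],(140,100)))
T.append(T[0]*0)
cv2.imwrite("pics/m2.png",np.vstack([np.hstack(T[:5]),np.hstack(T[5:])])) 
E
```

```text
Traceback (most recent call last):
  File "h.py", line 21, in rect
    w=np.array([plane(cam,p,z)[:2] for p in pts]).astype(np.float32)
                ~~~~~^^^^^^^^^
  File "h.py", line 8, in plane
    o,d=ray(cam,uv);return o+d*(z-o[2])/d[2]
        ~~~^^^^^^^^
  File "h.py", line 4, in ray
    c=ctrl.get_calibration(cam);K=c["mtx"];T=c["T"]
ValueError: time passes only in moves, steps and waits
```

```bash
python3 - <<'E'
from bench import ctrl
import numpy as np
d={}
for n in("scene","top"):
    c=ctrl.get_calibration(n); d[n+"K"]=c["mtx"];d[n+"T"]=c["T"]
np.savez("cal.npz",**d); print(ctrl.get_clock())
E
sed -i 's/    c=ctrl.get_calibration(cam);K=c\["mtx"\];T=c\["T"\]/    K=CAL[cam+"K"];T=CAL[cam+"T"]/; s/^from bench.*/from bench import ctrl\nCAL=dict(np.load("cal.npz"))/' h.py
cat > meas.py <<'E'
from h import *
t=cv2.imread("pics/top0.png");s=cv2.imread("pics/scene0.png")
def roi(m,x0,y0,x1,y1):
    o=np.zeros_like(m);o[y0:y1,x0:x1]=m[y0:y1,x0:x1];return o
def big(m):
    n,l,st,c=cv2.connectedComponentsWithStats(m);return (l==1+np.argmax(st[1:,4])).astype(np.uint8)*255
h=cv2.cvtColor(t,cv2.COLOR_BGR2HSV)
st=roi(cv2.inRange(h,(5,165,60),(14,255,190)),262,115,402,215)
st=big(cv2.morphologyEx(st,cv2.MORPH_CLOSE,np.ones((3,3))))
print("strip",rect("top",st,.038))
bd=roi(cv2.inRange(h,(5,90,60),(20,255,255)),262,115,402,215)
print("board",rect("top",big(bd),.030))
T=[st[115:215,262:402]]
a=np.deg2rad(11.36);O=np.array([.4954,.1980]);ex=np.array([np.cos(a),np.sin(a)]);ey=np.array([-ex[1],ex[0]])
for k,(c,y) in enumerate(zip(['red','blue','yellow','green'],[.105,.035,-.035,-.105])):
    n=O+y*ey
    m=roi(cmask(t,c,60,15),105,120,240,220)
    nn,l,sa,ce=cv2.connectedComponentsWithStats(m)
    d=[np.linalg.norm(plane("top",ce[i],.07)[:2]-n) if sa[i,4]>60 and i else 9 for i in range(nn)]
    i=int(np.argmin(d)); e=(l==i).astype(np.uint8)*255
    ms=roi(cmask(s,c,60,15),280,130,430,245); ms=cv2.morphologyEx(ms,cv2.MORPH_OPEN,np.ones((3,3)))
    e2=big(ms);c2=np.array(cv2.findNonZero(e2))[:,0].mean(0)
    p,err=tri(ce[i],c2)
    us=np.where(e.any(0))[0]; lo=np.array([[u,np.where(e[:,u])[0].max()+.5] for u in us])
    q=len(us)//6; lo=lo[q+1:-q-1]
    W=np.array([plane("top",x,.044)[:2] for x in lo]).astype(np.float32)
    vx,vy,x0,y0=cv2.fitLine(W,cv2.DIST_HUBER,0,.001,.001).ravel()
    b=np.arctan2(vy,vx); b=(b-a-np.pi/2+np.pi/2)%np.pi-np.pi/2
    rel=np.array([(p[:2]-n)@ex,(p[:2]-n)@ey])*1000
    print(c,sa[i,4],ce[i].round(1),c2.round(1),"tri",p.round(4),"err",round(err,4),"rel mm",rel.round(1),"baseline yaw rel",round(b,3),"nest",n.round(4))
    T.append(cv2.resize(e[140:210,115:240],(140,100)));T.append(cv2.resize(e2[140:220,300:400],(140,100)))
T.append(T[0]*0)
cv2.imwrite("pics/m2.png",np.vstack([np.hstack(T[:5]),np.hstack(T[5:])])) 
E
python3 meas.py
```

```text
0.1
strip ((505.09124755859375, -194.9342803955078), (285.51055908203125, 78.92607879638672), 76.0873794555664)
board ((514.2039184570312, -197.67926025390625), (295.7469787597656, 168.25448608398438), 75.9045639038086)
red 217 [127.3 180.8] [384.3 162.2] tri [0.4777 0.3017 0.0753] err 0.0008 rel mm [3.  0.1] baseline yaw rel 0.159 nest [0.4747 0.3009]
blue 181 [155.8 177.6] [362.6 171.3] tri [0.4842 0.2339 0.0736] err 0.0019 rel mm [-3.9  2.4] baseline yaw rel 0.254 nest [0.4885 0.2323]
yellow 195 [185.9 170.8] [340.9 182.3] tri [0.4995 0.1619 0.0755] err 0.0015 rel mm [-3.1 -1.2] baseline yaw rel -0.075 nest [0.5023 0.1637]
green 134 [213.9 164.2] [315.6 195.1] tri [0.5131 0.0916 0.0737] err 0.009 rel mm [-3.6 -2.8] baseline yaw rel 0.017 nest [0.5161 0.0951]
```

View pics/m2.png

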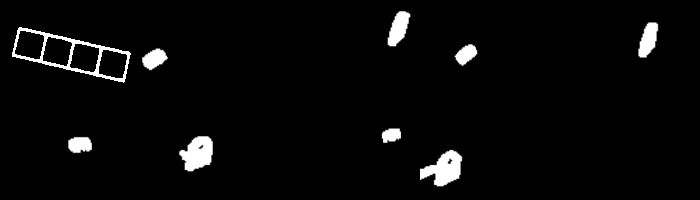

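```bash
python3 - <<'E'
import cv2,numpy as np
t=cv2.imread("pics/top0.png"); s=cv2.imread("pics/scene0.png")
R=[]
for (u,v),(a,b) in zip([(129,182),(157,179),(187,172),(215,166)],[(384,166),(363,174),(341,185),(319,197)]):
    A=cv2.resize(t[v-14:v+14,u-14:u+14],(200,200),interpolation=cv2.INTER_CUBIC)
    B=cv2.resize(s[b-20:b+20,a-20:a+20],(200,200),interpolation=cv2.INTER_CUBIC)
    R.append(np.vstack([np.clip(A*1.3,0,255),np.clip(B*1.8,0,255)]))
cv2.imwrite("pics/z.png",np.hstack(R))
E
```

```text
[ WARN:0@0.133] global loadsave.cpp:1063 imwrite_ Unsupported depth image for selected encoder is fallbacked to CV_8U.
```

View pics/z.png

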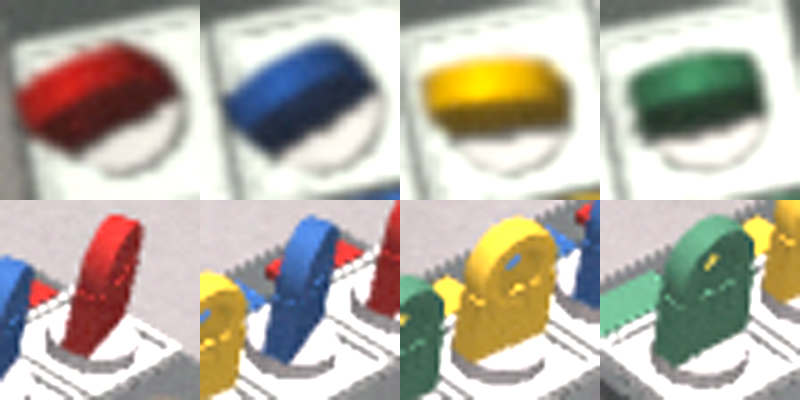

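```bash
python3 - <<'E'
from h import *
a=np.deg2rad(11.36)
top={'red':(129,182,(75,152),(178,98)),'blue':(157,179,(72,158),(172,98)),'yellow':(187,172,(50,132),(170,132)),'green':(215,166,(45,138),(160,115))}
sc={'red':(384,166,(88,157),(130,118)),'blue':(363,174,(85,167),(125,130)),'yellow':(341,185,(57,160),(150,133)),'green':(319,197,(57,165),(150,135))}
for c in top:
    r=[]
    for cam,D,k,o in(("top",top,200/28,14),("scene",sc,5,20)):
        u,v,p,q=D[c]
        P,Q=[plane(cam,(u-o+x[0]/k-.4,v-o+x[1]/k-.4),.044)[:2] for x in(p,q)]
        d=Q-P; b=np.arctan2(d[1],d[0]);b=(b-a)%np.pi-np.pi/2
        r.append((round(b,2),round(np.linalg.norm(d)*1000),((P+Q)/2).round(3)))
    print(c,r)
E
```

```text
red [(np.float64(0.28), 39, array([0.471, 0.298])), (np.float64(0.2), 43, array([0.483, 0.308]))]
blue [(np.float64(0.34), 40, array([0.477, 0.231])), (np.float64(0.21), 38, array([0.493, 0.235]))]
yellow [(np.float64(-0.21), 41, array([0.492, 0.162])), (np.float64(-0.24), 50, array([0.503, 0.164]))]
green [(np.float64(-0.01), 40, array([0.508, 0.096])), (np.float64(-0.21), 48, array([0.52 , 0.095]))]
```

Positions from the two views agree (both base edges straddle the triangulated centres, and heights and sizes fit), so I'll pick red first.

```bash
cat > r.py <<'E'
from h import *
from scipy.spatial.transform import Rotation as R
A_OLD=np.deg2rad(11.36);A_NEW=np.deg2rad(-13.91)
O_NEW=np.array([.5051,-.1949])
EYE={'red':(.477,.302,.25),'blue':(.4845,.2335,.28),'yellow':(.498,.1625,-.22),'green':(.514,.0955,-.1)}
BAY={'red':-.105,'blue':-.035,'yellow':.035,'green':.105}
def quat(th):
    x=np.array([0,0,-1.]);best=None
    q0=ctrl.get_orientation();y0=R.from_quat(q0,scalar_first=True).apply([0,1,0])
    y=np.array([np.cos(th),np.sin(th),0]); y=y if y@y0>0 else -y
    return R.from_matrix(np.c_[x,y,np.cross(x,y)]).as_quat(scalar_first=True)
def bay(c):
    e=np.array([-np.sin(A_NEW),np.cos(A_NEW)]);return O_NEW+BAY[c]*e
HI=.19;ZG=.049
def pick(c):
    x,y,w=EYE[c];q=quat(A_OLD+w)
    ctrl.move_ptp([x,y,HI],q); ctrl.line_to([x,y,ZG],velocity=.12)
    ctrl.gripper_close();g=ctrl.get_finger_gap();f0=ctrl.get_ft_force()
    ctrl.line_to([x,y,HI],velocity=.12)
    print(c,"gap",g,ctrl.get_finger_gap(),"F",np.round(f0,1),np.round(ctrl.get_ft_force(),1),"t",ctrl.get_clock())
def place(c):
    x,y=bay(c)
    ctrl.move_ptp([x,y,HI],quat(A_NEW)); 
    f0=ctrl.get_ft_force()[2]
    ctrl.line_to([x,y,.053],velocity=.12)
    for z in(.047,.046,.0455,.045,.0445):
        ctrl.line_to([x,y,z],velocity=.03); f=ctrl.get_ft_force()[2]-f0
        print(z,round(f,1),end=' ')
        if f>2.5: break
    ctrl.open(); print("gap",ctrl.get_finger_gap())
    ctrl.line_to([x,y,HI],velocity=.15); print("t",ctrl.get_clock())
def snap(tag):
    for n in("scene","top"): cv2.imwrite(f"pics/{n}_{tag}.png",ctrl.snapshot(n)[:,:,::-1])
E
python3 - <<'E'
from r import *
q=quat(A_OLD+.25);x,y,_=EYE['red']
print(ctrl.ik([x,y,.049],q),ctrl.ik([*bay('red'),.19],quat(A_NEW)),bay('red'))
pick('red');snap('r1')
E
```

```text
[ 4.24743657e-01  2.80973441e-01  1.82334207e+00 -4.44089210e-16
  1.03727714e+00 -2.35257465e-02] [-6.93711422e-01  1.08983770e-01  1.73136042e+00 -4.44089210e-16
  1.30124847e+00 -4.50936123e-01] [ 0.47985827 -0.29682083]
red gap 0.013033923587770297 0.012972573121693089 F [-0.5 -0.8  1.9] [-0.8  0.1 -3. ] t 4.9167
```

View pics/scene_r1.png

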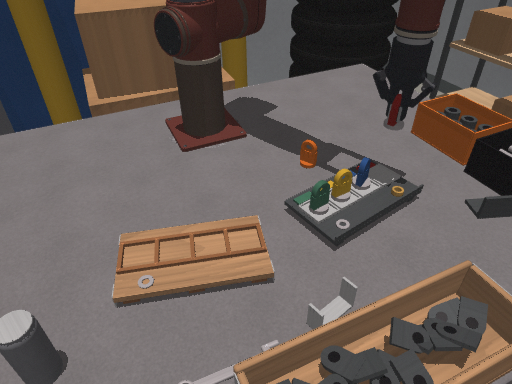

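Red hangs upright in the gripper at about (395,108), and the other three have not moved. Weight is about 4 N, as expected. Now placing it.

```bash
python3 - <<'E'
from r import *
place('red');snap('r2')
t=cv2.imread("pics/top_r2.png");s=cv2.imread("pics/scene_r2.png")
cv2.imwrite("pics/c_r2.png",np.hstack([cv2.resize(t[115:215,262:402],(560,400)),cv2.resize(s[200:310,100:290],(0,0),fx=1.2,fy=1.2)[:400] if 0 else cv2.resize(s[200:320,110:182],(240,400))]))
E
```

```text
0.047 0.7 0.046 1.1 0.0455 0.5 0.045 2.5 gap 0.08536841035325912
t 11.3667
```

View pics/scene_r2.png

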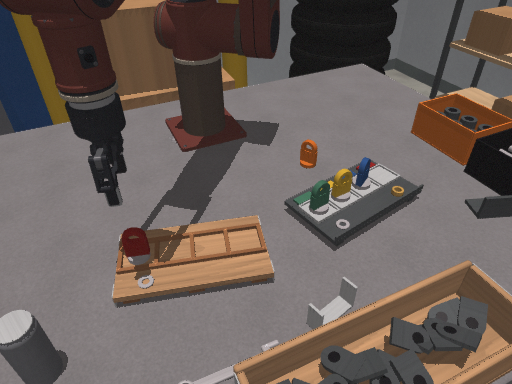

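View pics/c_r2.png

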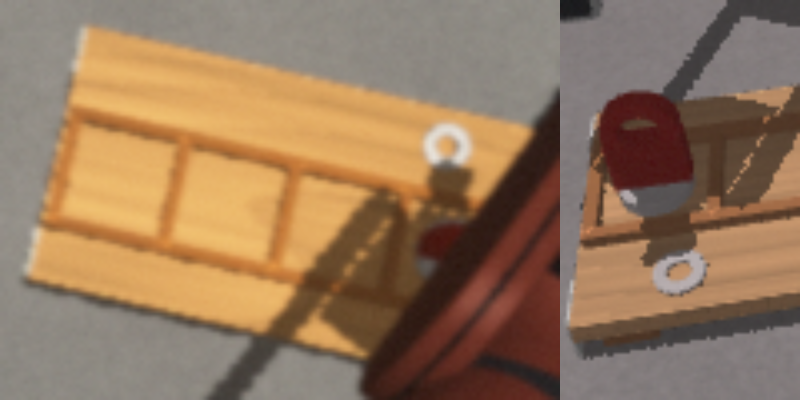

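Red stands upright in the far-right bay (scene (135,248)), with its foot inside the strips. Blue is next.

```bash
python3 - <<'E'
from r import *
pick('blue');snap('b1')
t=cv2.imread("pics/top_b1.png")
cv2.imwrite("pics/c_b1.png",cv2.resize(t[110:220,250:410],None,fx=4.5,fy=4.5,interpolation=cv2.INTER_CUBIC))
E
```

```text
blue gap 0.013363047984970086 0.013264752770511493 F [-1.3  0.6  2.9] [-0.3 -1.  -4.3] t 16.6833
```

View pics/c_b1.png

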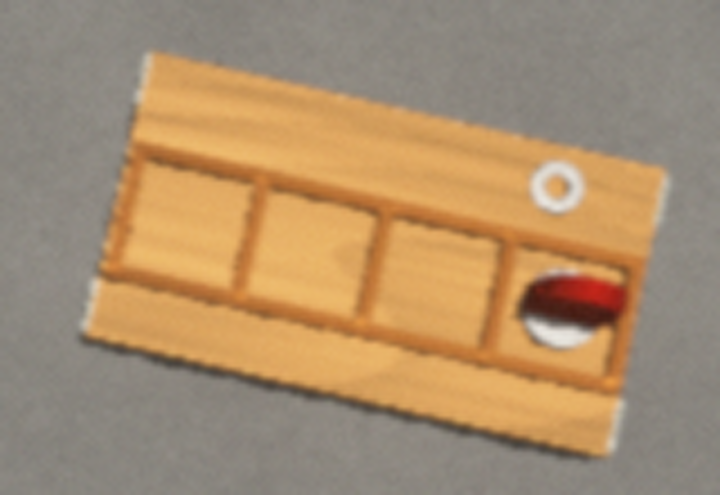

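View pics/scene_b1.png

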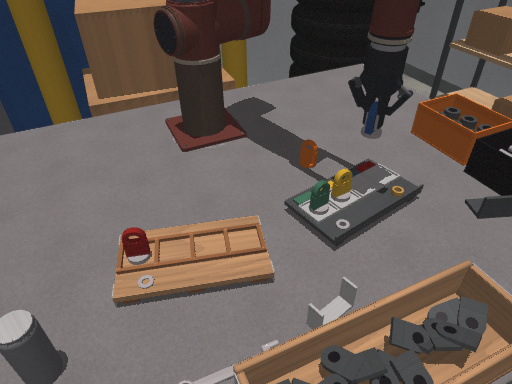

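Red's foot is well inside the right-end bay (crop (563,310), bay interior about 508–625), and blue is held upright at scene (371,115).

```bash
python3 - <<'E'
from r import *
place('blue')
pick('yellow');snap('y1')
t=cv2.imread("pics/top_y1.png")
cv2.imwrite("pics/c_y1.png",cv2.resize(t[110:220,250:410],None,fx=4.5,fy=4.5,interpolation=cv2.INTER_CUBIC))
E
```

```text
0.047 0.4 0.046 0.7 0.0455 2.0 0.045 1.8 0.0445 9.4 gap 0.08552065848408626
t 22.925
yellow gap 0.013282122060068296 0.013178871900359438 F [0.5 0.  2.1] [-0.5 -0.3 -4.6] t 27.6833
```

View pics/c_y1.png

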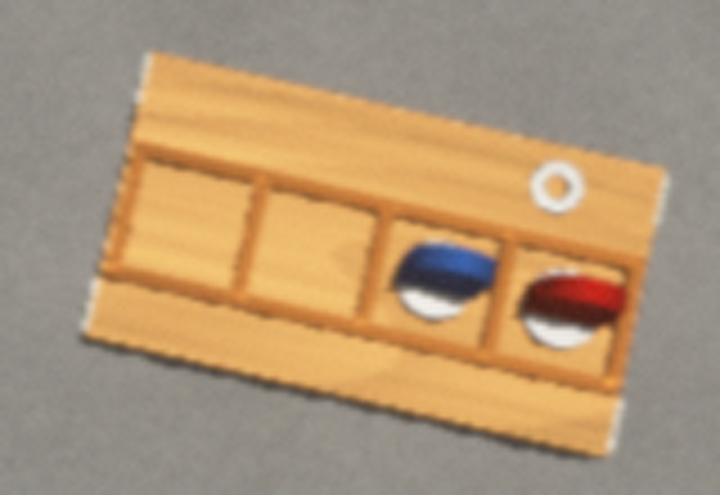

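View pics/scene_y1.png

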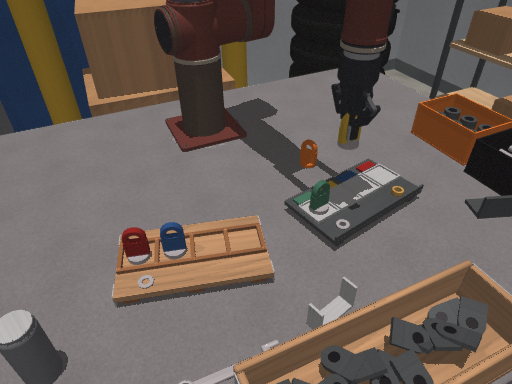

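Blue stands in the second bay from the right (crop (437,283)), and yellow is held at scene (348,130). Next I'll place yellow and move green.

```bash
python3 - <<'E'
from r import *
place('yellow')
pick('green');snap('g1')
place('green')
ctrl.move_ptp([.35,.25,.3],quat(A_OLD));snap('end');print(ctrl.get_clock())
t=cv2.imread("pics/top_end.png");s=cv2.imread("pics/scene_end.png")
cv2.imwrite("pics/c_e.png",cv2.resize(t[110:220,250:410],None,fx=4.5,fy=4.5,interpolation=cv2.INTER_CUBIC))
cv2.imwrite("pics/c_es.png",cv2.resize(s[205:310,105:285],None,fx=4.2,fy=4.2,interpolation=cv2.INTER_CUBIC))
E
```

```text
0.047 0.2 0.046 -0.1 0.0455 0.2 0.045 4.1 gap 0.08554393570673997
t 33.2167
green gap 0.013024632197535205 0.013622670611126394 F [-0.3 -0.3  1.6] [-0.6 -0.5 -4. ] t 37.525
0.047 -0.2 0.046 0.4 0.0455 0.9 0.045 3.0 gap 0.08539536946706985
t 42.6083
44.2
```

View pics/c_e.png

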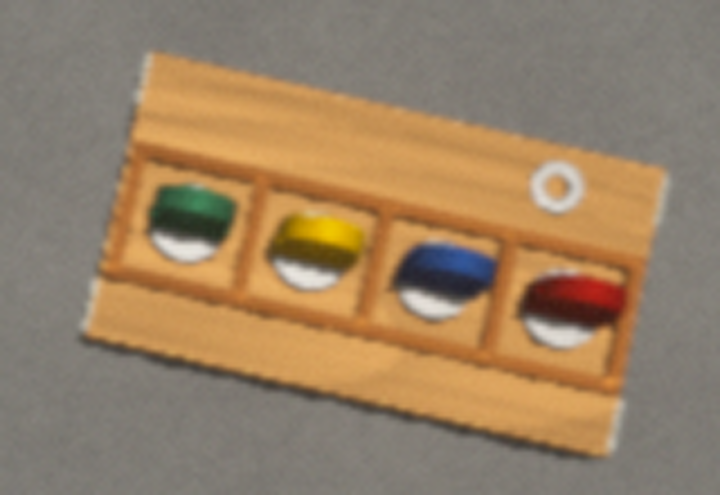

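View pics/c_es.png

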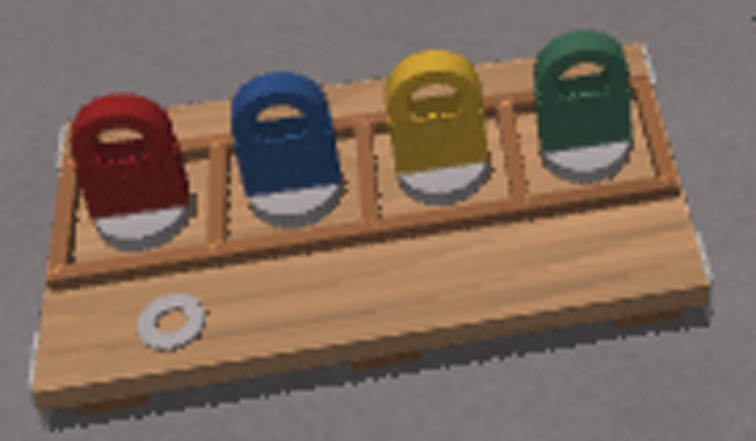

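View pics/scene_end.png

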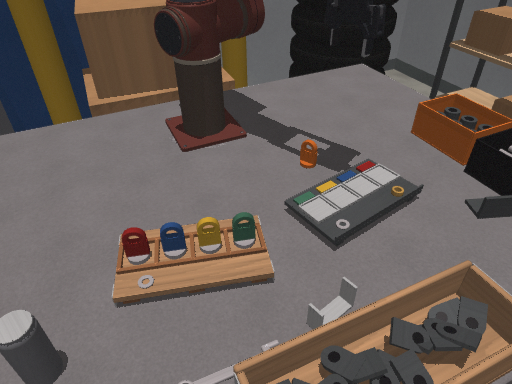

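All four eyes stand upright in their bays. Scene positions are red (135,242), blue (172,236), yellow (208,232) and green (243,228). Every foot is inside its strips, the old nests are empty, and the orange eye and the rings are where they were. I'm handing the job in.

```bash
python3 - <<'E'
from bench import ctrl
print(ctrl.get_qd(),ctrl.get_clock()); ctrl.close_job()
E
```

```text
[-7.63860469e-04  2.72499221e-05 -2.15852129e-03  1.60290375e-03
  1.55832532e-03  8.01562375e-04] 44.2
the job is handed in; nothing more can be done
```

I moved the four lifting eyes one by one into the wooden rack in reverse order and handed the job in at 44.2 s, within the 123 s limit. From the robot's right end, the new row reads red, blue, yellow, green.

- **Final pictures:** both views show each eye upright and let go, with its foot inside its own bay's strips. The arm is clear, and the orange look-alike and the rings have not moved.
- **Force on setting down:** I only took readings at the end of each step. The highest while setting an eye down was about 9 N, on blue; the other three touched down at about 2.5 to 4 N.
- **Measurements that disagreed:** my estimates of how far each plate was turned differed by up to about 0.2 rad between methods and views. I counted on the jaws to square each plate up, and all four grips held. I did not measure how the plates are turned in their bays.

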